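# Hang the drilling template on its stud

## Task

Take the drilling template by its black grip out of the wooden holder and hang it on the headed stud at the front of the grey upright: pass the large hole of its keyhole over the head, then slide it down so that the stud enters the narrow slot, pressing it firmly home with about 12 N. Let go only when it is fully down, leave it hanging upright by itself, never force it against the stud or the upright, and leave the two bushes and the bolt where they stand.

Things in the scene. Friction and masses are not known exactly. Their poses are not given: they have to be found in the camera images.
- plate: Drilling template: flat aluminium plate 90 wide (its y), 115 high (z), 5 thick (x), same front and back, loose, about 0.35 kg, black grip on top. Origin: middle of the lower edge, mid thickness; z up. It starts standing in the holder.
- plate_grip (a point): Where to grip the template from above: in its black grip block, 163 above its origin. The block is 30 wide (y), 14 thick (x: grip across this), from z = 130 to 190 of the template, on a neck as thin as the plate.
- plate_hole (a point): Centre of the keyhole's large round hole, 22 diameter, at y = 0, z = 80 of the template. Its upper sides run at about 45 degrees into the slot above it, which is 10 wide and ends at z = 103.
- holder: Fixed wooden block 55 (x) by 114 (y) by 37 high with a slot along its y, 7.6 wide, floor 10 above the bench, in which the template stands; lift it straight up by 35 to clear. Origin: middle of the underside.
- upright: Fixed grey steel upright 140 wide (y), 150 high; its front face looks along its -x, foot and ribs lie behind. Origin: on the bench under the middle of the front face; z up, +x goes into the upright. It carries the headed stud (see stud_mid).
- stud_mid (a point): Middle of the level slot in the front face, z = 130, in which the stud is clamped. The stud is NOT measured: it stands anywhere up to 20 to either side (upright's y) of this point, so see or feel for it; it does not give. Shank 8 diameter, 9 long from face to head; head 18 diameter, 5.5 thick, front rim bevelled by 1.
- plate_seat (a point): Centre of the shank when the template is home: z = 99 of the template (slot end on the shank; template origin 31 above the bench). Press with 8 to 30 N there. With the hole over the head the origin is 50 above the bench and -6.5 to -2.5 in the upright's x; if the head misses the hole it stops the template at x = -17. The head has 2 play all round in the hole.
- bush: Bystander: plain grey steel bush 42 diameter, 30 high, loose, near the holder. Origin: middle of underside.
- bolt: Bystander: steel hex bolt standing on its head, 24 across and 48 high, loose, near the holder. Origin: middle of underside.
- flanged_bush: Bystander: flanged grey bush 42 diameter, 22 high, loose, beside the upright at its -y side. Origin: middle of underside.
Things that resemble listed ones, but are neither listed nor needed, are in the scene too. Of the things that look like the plate, the larger one is meant.

How it is judged:
By the outcome, as a careful person would: the job done as asked, in the order asked, and still so for the second after the job is handed in, with the robot touching nothing.
It also fails if it takes over 64 s, if anything falls off the work surface, if the arm or the gripper's body presses on something with over 40 N, if the wrist force passes 120 N, or if a joint passes its speed limit or range.

## Robot

A 6-joint arm with a two-finger parallel gripper is mounted at the origin on a cart in front of the work surface, level with it; the furniture and walls round the work are solid. World frame = base frame: x ahead of the robot, y to its left, z up, the work surface at z = 0. Lengths are in m, angles in rad, forces in N, time in s.
With the tool pointing down it reaches from about 0.225 to 0.875 m from the base axis. Payload 3.4 kg.
Tool frame: the origin (TCP) lies on the centre line of the jaws, within the pads' length; the fingertips stand 17 mm ahead of it and the grasp point (between the pads) lies 2 mm behind it (nose_length is the distance from the TCP to the fingertips, in m); z points along the fingers, y is the line along which they close (so a half turn about z gives the same grasp; the last joint's range is limited). The gripper opens to 85 mm and grips with 20 to 120 N. Pads are 22 mm wide; open, the fingers measure 114 mm over their backs; the gripper's body (76 mm by 85 mm) begins 54 mm behind the grasp point. The pads swing forward as they close: fully open they stand 13 mm farther back than shut.
Start: joints at [-1.385, 0.276, 1.505, -0, 1.361, -0.121], TCP at [0.174, -0.548, 0.248] pointing down, gripper open.
Joint ranges: [-2.89, 2.89], [-0.75, 2.08], [0.22, 2.7], [-1.18, 4.32], [0.11, 2.71], [-2.7, 2.7]. Speed limits (rad/s): [2.57, 2.57, 3.14, 3.14, 3.14, 3.14].

## Interface

Orientations are given as a unit quaternion [w, x, y, z].
In Python, from rig import get_state, get_image, sign_off, find_in, place_of, nose_length gives the robot as it stands.
- The arm moves only by the tool apply_moves, never from a script. Its argument "deltas" is one flat list of numbers, 5 for each row, row after row: the finger opening in mm, from 0 to 85.4, then the shift along the tool's x, y, z in mm, then the turn about the tool's z in degrees. A call has 1 to 12 rows; each row is the pose to reach, as a shift and turn from the pose commanded when the call began, along the tool's axes at that moment; what a row does not reach only later rows make up. A row lasts 1/12 s, in which the tool goes at most 41.7 mm and 7.16 degrees, less where a joint would pass 70% of its speed; a pose out of reach is approached as far as the arm can. A call with a gripper value outside its range is refused whole. The fingers move at their own pace and stop on an object; "squeeze" is the grip in N (left out, the last holds). Time passes only in rows, so rows that repeat a pose let the fingers close. It gives the time, the measured TCP pose, the force, the opening and the grip force at its end, in the units of the state.
- get_state(): the state, without advancing time (a new reading comes with each control period).
- get_image(name): name is "scene" or "top"; returns a dict with "frame" (384x512x3 uint8, red, green, blue), "K" (3x3 intrinsics, pixels), "position" and "orientation" of the camera in the world. Camera axes: x right, y down, z forward; pixel columns grow to the right and rows downward; lengths in m; the calibration is good to about 2 mm. A picture is of the moment at which its call begins. There is no depth.
- sign_off(): hands the job in; it is judged then, once.
Trained networks look in a picture, given as the dict that the camera call returned (one of the last four; its "shot" number tells which), for a name from the list of things; names that differ only in an ending like _2 or _b are one class to them, and where a whole thing is asked for, a point or a joint stands for the part that bears it (a point fixed in the world has none). Each returns a list of dicts, best first, with "score" (0 to 1); they miss things now and then, are a little off and sometimes report something else, mostly with a low value. They report only what shows in the picture. A call takes as long as a camera call. They do not tell look-alikes from the thing itself.
- find_in(query, picture): "point" ([column, row] in pixels, amid what is visible of it).
- place_of(query, picture): "point" ([column, row] in pixels: a listed point, or the origin of a listed thing).
The state is a dict: "clock": time; "qpos": joint angles; "qd": joint speeds; "effort": joint torques, N m; "position": TCP position; "ee_rot": TCP orientation; "contact_force": force on the tool from outside, world axes, zero at the start; "moment": the same for the moment, N m; "width": finger opening in m; "gripper_force": force on a finger pad.
Only numpy, scipy, OpenCV 4.12 (cv2) and the standard library are available. Lean on these libraries where they do the work, as an engineer would, in place of code of your own. Each camera call takes 0.05 s, during which the arm holds its last target. There are 200 camera calls.

## Working session

There is one attempt and no reset: what is moved stays moved. The work goes in short steps, Python scripts to look and compute and a tool call to move; the robot and the scene stay as the last step left them, time stands still between calls to the robot, and variables do not carry over. Pictures are saved under pics/ and viewed, at most 11 in all, crops included, and the job is handed in when it is done.

Besides the shell and the picture viewer there is one more tool, called after ">>>" in YAML: its name, and indented under it one key for each argument. apply_moves: Moves the arm, as the interface text tells. Its arguments: {"type":"object","properties":{"deltas":{"type":"array"},"squeeze":{"type":"number"}},"required":["deltas"]}

```bash
mkdir -p pics; ls
cat > h.py <<'E'
import numpy as np, cv2
from scipy.spatial.transform import Rotation as R
from rig import *
def rot(q): return R.from_quat([q[1],q[2],q[3],q[0]]).as_matrix()
def ray(im,p):
    d=rot(im["orientation"])@np.linalg.inv(im["K"])@np.array([p[0],p[1],1.]); return np.array(im["position"]),d
def at(im,p,z):
    o,d=ray(im,p); return o+d*(z-o[2])/d[2]
def proj(im,X):
    c=rot(im["orientation"]).T@(np.asarray(X)-im["position"]); u=im["K"]@c; return u[:2]/u[2]
def save(im,n,box=None,s=1):
    f=im["frame"][:,:,::-1]
    if box: f=f[box[1]:box[3],box[0]:box[2]]
    cv2.imwrite("pics/"+n,cv2.resize(f,None,fx=s,fy=s,interpolation=cv2.INTER_CUBIC))
E
python3 - <<'E'
from h import *
np.set_printoptions(precision=4,suppress=True)
s=get_state();print(s["position"],s["ee_rot"],s["contact_force"],nose_length if not callable(nose_length) else nose_length())
ims={n:get_image(n) for n in("scene","top")}
f=np.vstack([ims["scene"]["frame"],ims["top"]["frame"]])
for n,im in ims.items():
    save(im,n+"0.png",s=1.5); print(n,im["position"],rot(im["orientation"])[:,2])
    for q in("plate","plate_grip","plate_hole","holder","upright","stud_mid","bush","bolt","flanged_bush"):
        print(q,[(np.round(r["point"],1).tolist(),round(r["score"],2)) for r in place_of(q,im)[:3]])
E
```

```text
pics
[ 0.1735 -0.5476  0.2474] [-0.0009  0.9883  0.1528 -0.    ] [-0.0454  1.0933 -0.4946] 0.017
scene [-0.2876  0.783   0.6579] [ 0.681  -0.5943 -0.4277]
plate [([242.8, 234.5], 0.68), ([254.7, 248.5], 0.57)]
plate_grip [([240.4, 203.2], 0.83), ([250.1, 223.5], 0.42)]
plate_hole [([237.8, 215.5], 0.8), ([251.7, 224.5], 0.78)]
holder [([249.5, 249.6], 0.59)]
upright [([291.8, 211.2], 0.76), ([222.8, 246.1], 0.46), ([308.3, 201.7], 0.36)]
stud_mid [([295.4, 179.3], 0.93)]
bush [([224.6, 274.1], 0.66)]
bolt [([222.3, 248.6], 0.41)]
flanged_bush [([307.2, 202.8], 0.49)]
top [0.3536 0.0369 0.9912] [ 0.2146  0.0129 -0.9766]
plate [([212.8, 226.5], 0.67), ([233.2, 194.4], 0.66)]
plate_grip [([206.8, 215.7], 0.73), ([208.2, 223.5], 0.69), ([232.5, 184.7], 0.63)]
plate_hole [([209.6, 226.5], 0.76), ([227.7, 189.2], 0.54)]
holder [([213.3, 226.3], 0.74)]
upright [([304.9, 209.6], 0.9)]
stud_mid [([314.0, 196.6], 0.88)]
bush [([306.0, 205.8], 0.62), ([174.5, 232.6], 0.5), ([209.8, 229.8], 0.27)]
bolt [([199.9, 201.1], 0.57)]
flanged_bush [([347.7, 196.6], 0.53)]
```

View pics/scene0.png

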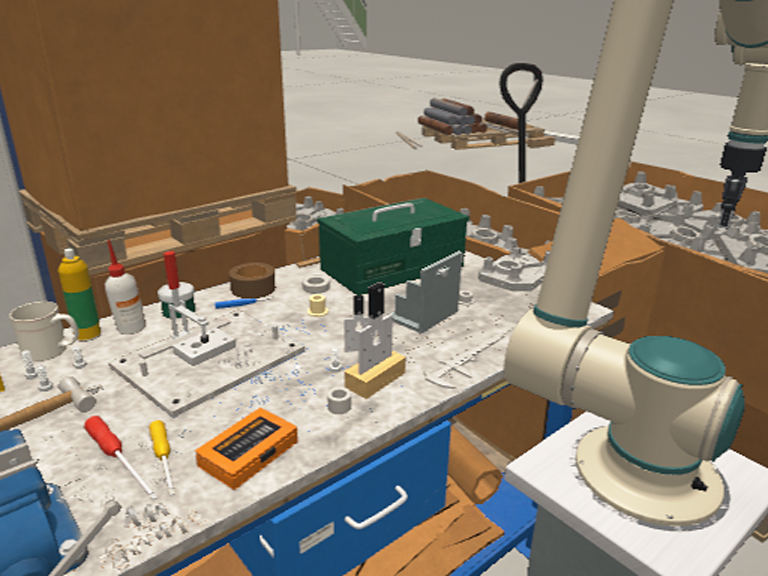

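View pics/top0.png

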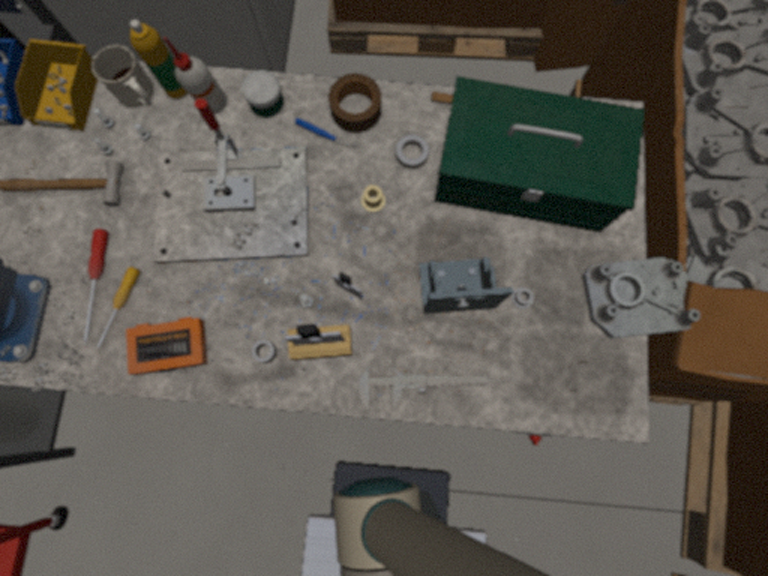

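The scene view shows two plates with black grips: one in the wooden holder at about (250,224) and one behind it at about (238,215). In the top view they are at (209,222) and (231,189). The one in the wooden holder fits the description; I'll confirm its size in a crop.

Run:
```python
from h import *
np.set_printoptions(precision=4,suppress=True)
a=get_image("scene");b=get_image("top")
def tri(p,q):
    o1,d1=ray(a,p);o2,d2=ray(b,q);d1/=np.linalg.norm(d1);d2/=np.linalg.norm(d2)
    A=np.stack([d1,-d2],1);t=np.linalg.lstsq(A,o2-o1,rcond=None)[0]
    x,y=o1+t[0]*d1,o2+t[1]*d2; return (x+y)/2,np.linalg.norm(x-y)
for n,ps,qs in [("grip",[(240.4,203.2),(250.1,223.5),(250.5,199)],[(206.8,215.7),(208.2,223.5),(232.5,184.7)]),("hole",[(237.8,215.5),(251.7,224.5)],[(209.6,226.5),(227.7,189.2)]),("stud",[(295.4,179.3)],[(314,196.6)])]:
    for p in ps:
        for q in qs: print(n,p,q,*tri(p,q))
for n,q in [("holder",(213.3,226.3)),("upright",(304.9,209.6)),("bush",(174.5,232.6)),("bolt",(199.9,201.1)),("fl",(347.7,196.6))]: print(n,at(b,q,0))
print("scene holder",at(a,(249.5,249.6),0),"upr",at(a,(291.8,211.2),0))
A=cv2.resize(a["frame"][180:270,215:335],None,fx=6,fy=6,interpolation=cv2.INTER_CUBIC)[:,:,::-1]
cv2.imwrite("pics/cs.png",A)
save(b,"ct.png",(170,160,370,250),4)
```

```text
grip (240.4, 203.2) (206.8, 215.7) [0.4775 0.1765 0.1519] 0.01794764685303747
grip (240.4, 203.2) (208.2, 223.5) [0.4641 0.1765 0.1556] 0.034671061405285315
grip (240.4, 203.2) (232.5, 184.7) [0.5658 0.1199 0.1007] 0.0017245833639277853
grip (250.1, 223.5) (206.8, 215.7) [0.4713 0.1715 0.0948] 0.02119763162564054
grip (250.1, 223.5) (208.2, 223.5) [0.4577 0.1713 0.0983] 0.0030226690093823646
grip (250.1, 223.5) (232.5, 184.7) [0.5641 0.1108 0.0352] 0.04662927834719982
grip (250.5, 199) (206.8, 215.7) [0.4667 0.1652 0.1685] 0.005906214407201664
grip (250.5, 199) (208.2, 223.5) [0.454  0.1651 0.1714] 0.010672551666753861
grip (250.5, 199) (232.5, 184.7) [0.5511 0.1091 0.1211] 0.02752422621903977
hole (237.8, 215.5) (209.6, 226.5) [0.4639 0.1807 0.1187] 0.042643940528296786
hole (237.8, 215.5) (227.7, 189.2) [0.5601 0.1347 0.0662] 0.002267945944162562
hole (251.7, 224.5) (209.6, 226.5) [0.4517 0.1683 0.0963] 0.00040909330637393324
hole (251.7, 224.5) (227.7, 189.2) [0.5467 0.1209 0.0438] 0.04992326439396523
stud (295.4, 179.3) (314, 196.6) [ 0.5471 -0.0922  0.1277] 0.0014743608762856253
holder [0.4637 0.1718 0.    ]
upright [ 0.5356 -0.0866  0.    ]
bush [0.4359 0.2797 0.    ]
bolt [0.5332 0.2191 0.    ]
fl [ 0.5853 -0.209   0.    ]
scene holder [0.4719 0.1589 0.    ] upr [ 0.5627 -0.1016  0.    ]
```

View pics/cs.png

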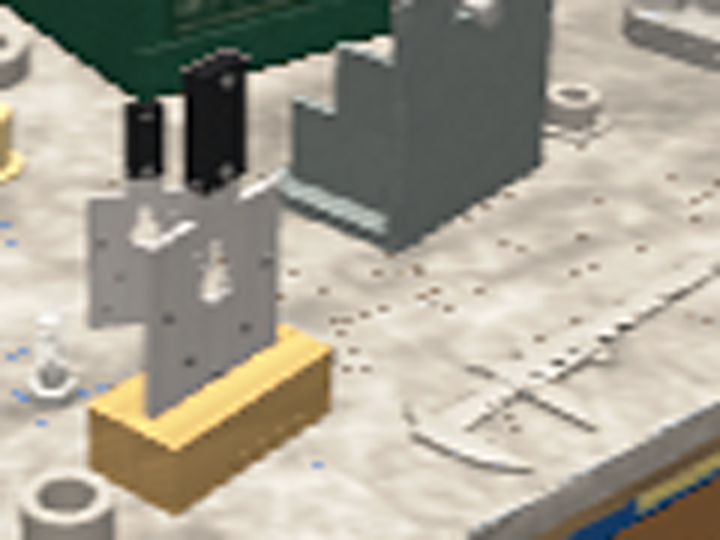

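View pics/ct.png

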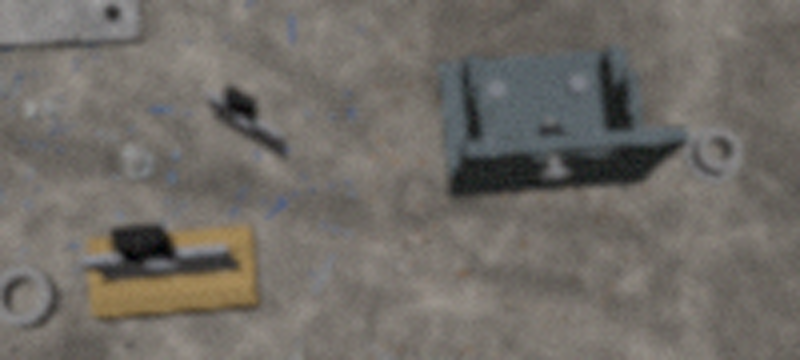

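The crops confirm it: the larger plate stands in the wooden holder (scene (250,215)), and the smaller look-alike is behind it at (238,215). The stud head shows near top-view (309,201). Next I'll refine the poses by aligning projected model edges with the image gradients.

```bash
cat > fit.py <<'E'
from h import *
from scipy.optimize import minimize
from scipy.ndimage import map_coordinates
def grad(im,s=0.7):
    f=cv2.GaussianBlur(im["frame"].astype(np.float32),(0,0),s)
    g=[cv2.Sobel(f,cv2.CV_32F,1,0),cv2.Sobel(f,cv2.CV_32F,0,1)]
    return np.minimum(np.sqrt(sum((x**2).sum(2) for x in g)),250)
def W(p,L,z0=0): # L local pts, p=(x,y,yaw)
    c,s=np.cos(p[2]),np.sin(p[2]);L=np.asarray(L,float)
    return np.c_[p[0]+c*L[:,0]-s*L[:,1],p[1]+s*L[:,0]+c*L[:,1],L[:,2]+z0]
def score(im,g,P):
    t=np.linspace(.04,.96,40)[:,None]; tot=0
    for a,b in P:
        X=a+(b-a)*t; c=(X-im["position"])@rot(im["orientation"]); u=c@im["K"].T;u=u[:,:2]/u[:,2:]
        tot+=map_coordinates(g,[u[:,1],u[:,0]],order=1,mode="nearest").mean()
    return tot/len(P)
def fit(ims,edges,p0,steps):
    gs=[grad(i) for i in ims]
    gb=[grad(i,2.) for i in ims]
    f=lambda G:(lambda p:-sum(score(i,g,[(W(p,[a])[0],W(p,[b])[0]) for a,b in e]) for i,g,e in zip(ims,G,edges)))
    p=np.array(p0,float)
    for G,k in((gb,1.),(gs,.5)):
        best=None
        rng=np.random.default_rng(0)
        for j in range(25):
            q=p+(rng.normal(size=len(p))*steps*k if j else 0)
            sx=np.vstack([q]+[q+np.eye(len(p))[i]*steps[i]*k for i in range(len(p))])
            r=minimize(f(G),q,method="Nelder-Mead",options=dict(initial_simplex=sx,xatol=1e-5,fatol=1e-3))
            if best is None or r.fun<best.fun: best=r
        p=best.x
    return p,-best.fun
def corners(p,L,im): return [proj(im,x) for x in W(p,L)]
h,w,t=.0275,.057,.037
A=lambda x,y,z:(x,y,z)
HT=[(A(h,w,t),A(-h,w,t)),(A(-h,w,t),A(-h,-w,t)),(A(-h,-w,t),A(h,-w,t)),(A(h,-w,t),A(h,w,t))]
HB=[(A(-h,w,0),A(-h,-w,0)),(A(-h,w,0),A(-h,w,t)),(A(-h,w,0),A(h,w,0)),(A(-h,-w,0),A(-h,-w,t)),(A(h,w,0),A(h,w,t))]
U=.07;H=.15
UP=[(A(0,U,0),A(0,U,H)),(A(0,U,H),A(0,-U,H)),(A(0,-U,H),A(0,-U,0)),(A(0,-U,0),A(0,U,0))]
E
cat > a.py <<'E'
from fit import *
np.set_printoptions(precision=4,suppress=True)
a=get_image("scene");b=get_image("top")
for nm,ea,eb,p0 in [("holder",HT[:3]+HB,HT+HB[:1],(.467,.165,0.07)),("upright",UP,UP,(.55,-.094,0.08))]:
    st=np.array([.008,.008,.06])
    ps=[]
    for ims,es in (([a,b],[ea,eb]),([a],[ea]),([b],[eb])):
        p,s=fit(ims,es,p0,st);print(nm,p,s);ps.append(p);
    if nm=="holder":hp=ps[0]
    else: up=ps[0]
np.save("hp.npy",hp);np.save("up.npy",up)
# overlay
out=[]
for im,bx in((a,(215,160,335,270)),(b,(170,160,370,250))):
    s=4
    f=cv2.resize(im["frame"][bx[1]:bx[3],bx[0]:bx[2],::-1],None,fx=s,fy=s,interpolation=cv2.INTER_CUBIC)
    for p,E in((hp,HT+HB[:1]),(up,UP)):
        for x in E:
            q=[tuple(int(v) for v in (proj(im,W(p,[k])[0])-bx[:2]+.5)*s) for k in x];cv2.line(f,*q,(0,0,255),1)
    for yy in(-.02,0,.02):
        q=(proj(im,W(up,[(-.0145,yy,.13)])[0])-bx[:2]+.5)*s; cv2.circle(f,tuple(int(v) for v in q),2,(0,255,0),-1)
    out.append(f)
wd=max(o.shape[1] for o in out)
v=np.vstack([cv2.copyMakeBorder(o,0,0,0,wd-o.shape[1],0) for o in out]);cv2.imwrite("pics/ov.png",cv2.resize(v,None,fx=600/v.shape[0],fy=600/v.shape[0]))
E
python3 a.py
```

```text
holder [0.4577 0.1682 0.1012] 361.0533142089844
holder [0.4561 0.1683 0.1489] 223.50584411621094
holder [0.4855 0.1575 0.1854] 128.0752410888672
upright [ 0.5418 -0.0855  0.138 ] 430.986328125
upright [ 0.5404 -0.0812  0.0941] 209.48414611816406
upright [ 0.5421 -0.0863  0.1566] 233.39434814453125
```

View pics/ov.png

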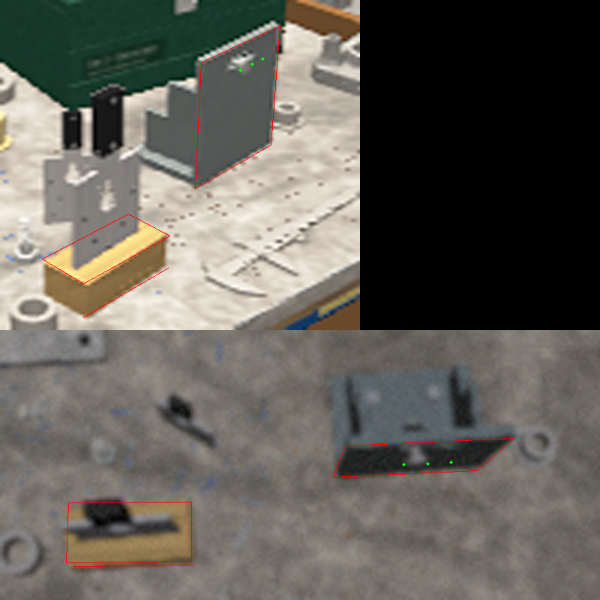

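The overlay fits the upright well. The stud is at roughly upright y≈+0.01 (composite (243,63) and (417,455)). The holder is off by a few px, so I'll refit it with a wood-colour mask.

```bash
cat > b.py <<'E'
from fit import *
np.set_printoptions(precision=4,suppress=True)
a=get_image("scene");b=get_image("top")
L=[(x,y,z) for x in(h,-h) for y in(w,-w) for z in(0,t)]
S=8
def mk(im,bx,th):
    f=im["frame"][bx[1]:bx[3],bx[0]:bx[2]].astype(float)
    sat=(f[:,:,0]-f[:,:,2])
    return np.clip((sat-th[0])/(th[1]-th[0]),0,1)
boxes=[(222,230,276,272),(185,208,240,250)]
sc=[mk(a,boxes[0],(25,60)),mk(b,boxes[1],(20,45))]
for m in sc: print(m.sum())
PL=[(x,y,z) for x in(-.007,.007) for y in(-.045,.045) for z in(.037,.2)]
def rend(im,bx,p):
    def hull(Q):
        q=np.array([proj(im,x) for x in W(p,Q)])-bx[:2]+.5
        m=np.zeros(((bx[3]-bx[1])*S,(bx[2]-bx[0])*S),np.uint8)
        cv2.fillConvexPoly(m,cv2.convexHull((q*S*16).astype(np.int32).reshape(-1,1,2)),1,shift=4)
        return cv2.resize(m.astype(np.float32),(bx[2]-bx[0],bx[3]-bx[1]),interpolation=cv2.INTER_AREA)
    return hull(L)
# don't-care: dark/grey pixels inside (plate); count model pixels not yellow at half weight where far above
def cost(p,sel=(0,1)):
    c=0
    for k in sel:
        im=(a,b)[k];M=rend(im,boxes[k],p);Y=sc[k]
        d=M-Y; c+=(np.where(d>0,.35*d,-d)).sum()
    return c
p=np.array([.464,.167,.08])
for sel in((0,1),(0,),(1,)):
    best=None
    for j in range(8):
        q=p+np.random.default_rng(j).normal(size=3)*[.006,.006,.05]
        r=minimize(cost,q,args=(sel,),method="Nelder-Mead",options=dict(initial_simplex=[q,q+[.008,0,0],q+[0,.008,0],q+[0,0,.08]],xatol=1e-4,fatol=.01))
        if best is None or r.fun<best.fun:best=r
    print(sel,best.x,best.fun)
    if len(sel)==2: hp=best.x;np.save("hp.npy",hp)
out=[]
for im,bx in((a,(220,190,285,275)),(b,(180,200,245,250))):
    s=6
    f=cv2.resize(im["frame"][bx[1]:bx[3],bx[0]:bx[2],::-1],None,fx=s,fy=s,interpolation=cv2.INTER_CUBIC)
    G=[(A(x,-.015,z),A(x,.015,z)) for x in(-.007,.007) for z in(.14,.2)]
    for E,col in((HT+HB[:1],(0,0,255)),([(A(0,-.045,.125),A(0,.045,.125)),(A(0,-.045,.037),A(0,.045,.037))],(0,255,0)),(G,(255,0,255))):
        for x in E:
            q=[tuple(int(v) for v in (proj(im,W(hp,[k])[0])-bx[:2]+.5)*s) for k in x];cv2.line(f,*q,col,1)
    out.append(f)
hh=max(o.shape[0] for o in out)
cv2.imwrite("pics/ov2.png",np.hstack([cv2.copyMakeBorder(o,0,hh-o.shape[0],0,0,0) for o in out]))
E
python3 b.py
```

```text
711.6857142857143
563.76
(0, 1) [0.4579 0.1698 0.1689] 200.84220535714286
(0,) [0.4582 0.1686 0.1697] 78.58703125
(1,) [0.4583 0.1702 0.1617] 119.25621875
```

View pics/ov2.png

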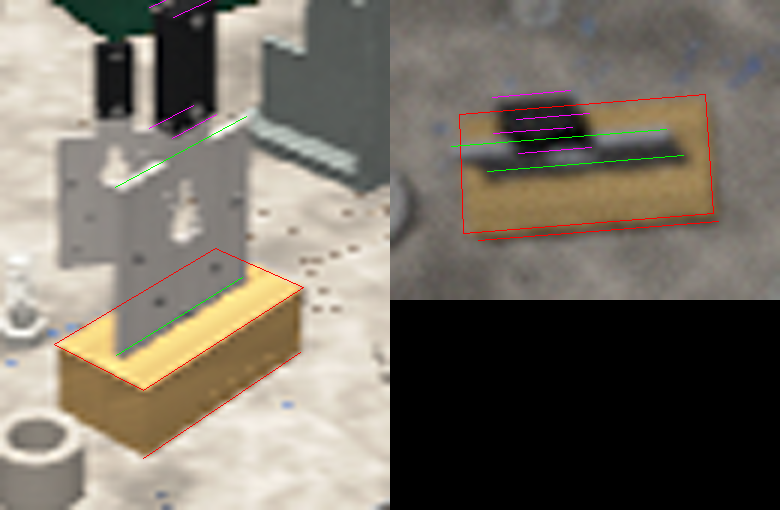

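The fit is good in both views, giving a holder pose of (0.458, 0.170, yaw 0.168). The plate sits about 2.5 mm towards local -y. Computing the approach.

```bash
cat > go.py <<'E'
import sys
from h import *
# usage: go.py x y z [yaw of tool y-axis]; prints tool-frame deltas (mm, deg), from measured pose
def delta(X,yaw=None):
    s=get_state();Rm=rot(s["ee_rot"]);d=Rm.T@(np.array(X)-s["position"])*1000
    cur=np.arctan2(Rm[1,1],Rm[0,1]); t=0 if yaw is None else -np.degrees((yaw-cur+np.pi)%(2*np.pi)-np.pi)
    print("d",np.round(d,1),"turn",round(t,2),"tilt z",np.round(Rm[:,2],4),"pos",np.round(s["position"],4),"F",np.round(s["contact_force"],1),"M",np.round(s["moment"],2),"q6",round(s["qpos"][5],2),"t",s["clock"],"w",s["width"],s["gripper_force"])
if __name__=="__main__":
    v=[float(x) for x in sys.argv[1:]]; delta(v[:3],v[3] if len(v)>3 else None)
E
python3 go.py .4584 .1672 .28 .168
```

```text
d [ 487.5 -596.   -31.7] turn -82.05 tilt z [ 0.e+00 -1.e-04 -1.e+00] pos [ 0.1737 -0.5482  0.2483] F [0.5 0.6 0.3] M [ 0.05 -0.03 -0.02] q6 -0.12 t 1.3 w 0.08531896925980885 0.0
```

>>> apply_moves:
  deltas: [50,487.5,-596,-31.7,-82,50,487.5,-596,-31.7,-82,50,487.5,-596,-31.7,-82,50,487.5,-596,-31.7,-82,50,487.5,-596,-31.7,-82,50,487.5,-596,-31.7,-82,50,487.5,-596,-31.7,-82,50,487.5,-596,-31.7,-82,50,487.5,-596,-31.7,-82,50,487.5,-596,-31.7,-82,50,487.5,-596,-31.7,-82,50,487.5,-596,-31.7,-82]

```text
clock: 2.3
position: [0.3586, -0.0821, 0.2694]
ee_rot: [0.001, 0.644, 0.765, 0.0]
contact_force: [0.2, -1.4, -0.2]
width: 0.0504
gripper_force: 0.0
```

```bash
python3 go.py .4584 .1672 .28 .168
```

```text
d [228.6 141.  -10.7] turn 0.21 tilt z [ 1.4e-03 -7.0e-04 -1.0e+00] pos [ 0.3586 -0.0821  0.2694] F [ 0.2 -1.4 -0.2] M [-0.01 -0.05 -0.05] q6 -0.59 t 2.3 w 0.05037174590958132 0.0
```

>>> apply_moves:
  deltas: [50,228,141,-10,0,50,228,141,-10,0,50,228,141,-10,0,50,228,141,-10,0,50,228,141,-10,0,50,228,141,-10,0,50,228,141,-10,0,50,228,141,-10,0,50,228,141,-10,0,50,228,141,-10,0]

```text
clock: 3.13
position: [0.4589, 0.1635, 0.2786]
ee_rot: [0.0, 0.646, 0.764, -0.001]
contact_force: [-1.0, 0.0, -0.1]
width: 0.0501
gripper_force: 0.0
```

```bash
python3 go.py .4584 .1672 .171 .168
python3 - <<'E'
from h import *
b=get_image("scene");save(b,"n1.png",(190,100,290,260),3.6)
E
```

```text
d [  3.8   0.3 107.6] turn -0.05 tilt z [-0.001  -0.0012 -1.    ] pos [0.4589 0.1635 0.2786] F [-1.   0.  -0.1] M [ 0.07 -0.07  0.04] q6 0.03 t 3.1333 w 0.050061860807711064 0.0
```

View pics/n1.png

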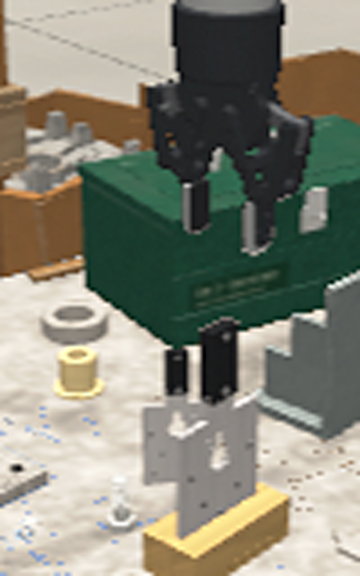

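The picture shows the open jaws centred over the larger plate's grip (jaws (197..255), grip (219,360)), with a few mm left along y. Descending.

>>> apply_moves:
  deltas: [50,3.8,0.3,0,0,50,3.8,0.3,30,0,50,3.8,0.3,55,0,50,3.8,0.3,75,0,50,3.8,0.3,90,0,50,3.8,0.3,100,0,50,3.8,0.3,107.5,0,50,3.8,0.3,107.5,0,50,3.8,0.3,107.5,0]

```text
clock: 3.93
position: [0.4595, 0.1678, 0.1717]
ee_rot: [0.0, 0.646, 0.763, 0.0]
contact_force: [0.4, 0.4, 0.9]
width: 0.0501
gripper_force: 0.0
```

```bash
python3 go.py .4584 .1672 .171 .168
```

```text
d [-0.4 -1.2  0.7] turn -0.08 tilt z [ 6.e-04  1.e-04 -1.e+00] pos [0.4595 0.1678 0.1717] F [0.4 0.4 0.9] M [ 0.01 -0.   -0.02] q6 0.04 t 3.9333 w 0.05009470098594117 0.0
```

>>> apply_moves:
  deltas: [30,0,0,0,0,20,0,0,0,0,16,0,0,0,0,14,0,0,0,0,12,0,0,0,0,10,0,0,0,0,8,0,0,0,0,8,0,0,0,0,8,0,0,0,0,8,0,0,0,0]
  squeeze: 30

```text
clock: 4.77
position: [0.4589, 0.1681, 0.1721]
ee_rot: [0.0, 0.645, 0.764, -0.0]
contact_force: [-2.2, -0.5, 4.1]
width: 0.0137
gripper_force: 29.2
```

```bash
python3 go.py .4584 .1672 .171 .168
```

```text
d [-0.8 -0.6  1.1] turn -0.03 tilt z [-1.e-04 -1.e-04 -1.e+00] pos [0.4589 0.1681 0.1721] F [-2.2 -0.5  4.1] M [-0.11  0.49  0.03] q6 0.04 t 4.7667 w 0.013737114018005495 29.214381873607635
```

>>> apply_moves:
  deltas: [8,0,0,0,0,8,0,0,0,0,8,0,0,-3,0,8,0,0,-8,0,8,0,0,-16,0,8,0,0,-26,0,8,0,0,-38,0,8,0,0,-52,0,8,0,0,-66,0,8,0,0,-75,0,8,0,0,-80,0,8,0,0,-80,0]
  squeeze: 70

```text
clock: 5.77
position: [0.4599, 0.1682, 0.2527]
ee_rot: [0.001, 0.646, 0.764, 0.001]
contact_force: [1.1, 0.0, -3.1]
width: 0.0135
gripper_force: 68.3
```

```bash
python3 - <<'E'
from h import *
up=np.load("up.npy");print(up)
E
python3 go.py .4584 .1672 .25 .168
```

```text
[ 0.54177708 -0.08548151  0.13798936]
d [-0.8 -1.6  2.7] turn -0.05 tilt z [ 2.7e-03  5.0e-04 -1.0e+00] pos [0.4599 0.1682 0.2527] F [ 1.1  0.  -3.1] M [ 0.    0.01 -0.03] q6 0.04 t 5.7667 w 0.01348177880410413 68.26376080513
```

Plate lifted clear. Next I'll refine the stud's y from the clear view, with a circle-edge fit and an overlay to check it.

```bash
cat > c.py <<'E'
from fit import *
np.set_printoptions(precision=1,suppress=True)
a=get_image("scene");b=get_image("top");up=np.load("up.npy")
th=np.linspace(0,2*np.pi,73)
def circ(y,x,r=.009): return [(x,y+r*np.cos(k),.13+r*np.sin(k)) for k in th]
def sc(im,g,y):
    t=0
    for x in(-.0145,-.009):
        P=np.array([proj(im,q) for q in W(up,circ(y,x))]);t+=map_coordinates(g,[P[:,1],P[:,0]],order=1).mean()
    return t
ys=np.arange(-.02,.0201,.002);
for im in(a,b): print(np.array([sc(im,grad(im,.6),y) for y in ys]))
out=[]
for im,bx in((a,(282,160,312,195)),(b,(285,185,340,215))):
    s=12 if im is a else 7
    f=cv2.resize(im["frame"][bx[1]:bx[3],bx[0]:bx[2],::-1],None,fx=s,fy=s,interpolation=cv2.INTER_CUBIC);raw=f.copy()
    for y,c in((.006,(0,0,255)),(.012,(0,255,0))):
        q=np.array([proj(im,k) for k in W(up,circ(y,-.0145))])-bx[:2]+.5
        cv2.polylines(f,[(q*s).astype(np.int32)],True,c,1)
    for x in UP:
        q=[tuple(int(v) for v in (proj(im,W(up,[k])[0])-bx[:2]+.5)*s) for k in x];cv2.line(f,*q,(255,0,255),1)
    out.append(np.hstack([raw,f]))
wd=max(o.shape[1] for o in out)
v=np.vstack([cv2.copyMakeBorder(o,0,0,0,wd-o.shape[1],0) for o in out])
k=min(1,600/v.shape[0]);print(v.shape);cv2.imwrite("pics/st.png",cv2.resize(v,None,fx=k,fy=k))
E
python3 c.py
```

```text
[ 82.3 104.8 130.5 162.6 197.5 236.5 275.1 310.8 340.4 367.5 385.  397.9
 408.5 415.  416.5 416.4 411.  397.8 378.8 357.2 336.7]
[105.5 102.5 100.3 105.7 126.7 161.8 201.4 231.1 252.3 258.1 273.2 306.3
 354.3 395.6 426.6 423.1 393.  344.4 295.1 273.7 266.2]
(630, 770, 3)
```

View pics/st.png

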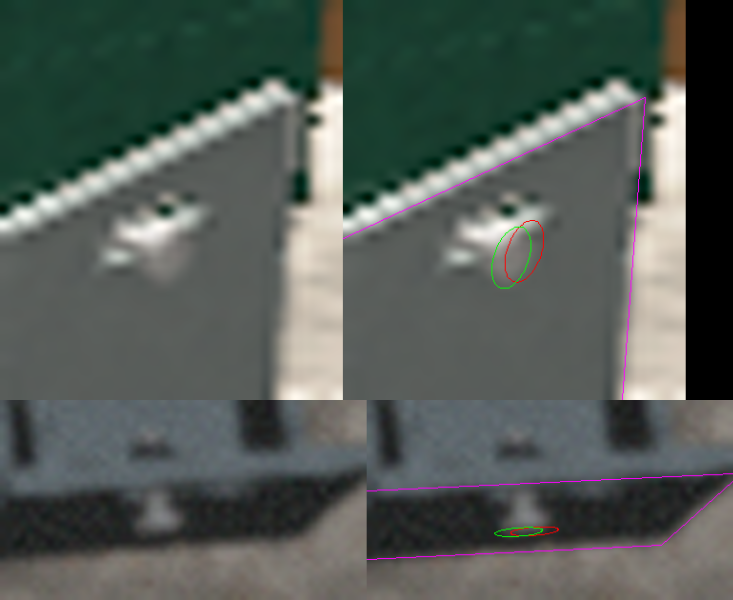

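The overlay puts the stud head (top strip about (158,515), scene (168,250)) between y=+0.009 and +0.0115 in the upright frame, so I'll take 0.010. I'll carry the plate in front of it at 60 mm standoff.

```bash
python3 go.py .4810 -.0839 .2115 .138
```

```text
d [-252.1  -20.    39.6] turn 1.67 tilt z [-6.e-04 -2.e-04 -1.e+00] pos [0.4589 0.168  0.251 ] F [-0.3  0.7 -4.1] M [ 0. -0. -0.] q6 0.04 t 5.8667 w 0.01344285522577221 68.26773405075073
```

>>> apply_moves:
  deltas: [8,-20,-20,0,0,8,-45,-20,0,1.7,8,-75,-20,0,1.7,8,-105,-20,0,1.7,8,-135,-20,0,1.7,8,-165,-20,5,1.7,8,-192,-20,12,1.7,8,-215,-20,20,1.7,8,-233,-20,28,1.7,8,-245,-20,35,1.7,8,-252,-20,39.5,1.7,8,-252,-20,39.5,1.7]

```text
clock: 6.87
position: [0.4807, -0.0844, 0.2103]
ee_rot: [-0.001, 0.657, 0.754, -0.001]
contact_force: [-0.4, 0.4, -2.7]
width: 0.0135
gripper_force: 69.3
```

>>> apply_moves:
  deltas: [8,0,0,0,0,8,0,0,0,0,8,0,0,0,0,8,0,0,0,0]

```text
clock: 7.2
position: [0.4815, -0.0829, 0.2124]
ee_rot: [0.0, 0.656, 0.754, 0.0]
contact_force: [0.1, -1.2, -3.2]
width: 0.0134
gripper_force: 69.3
```

```bash
python3 go.py .4810 -.0839 .2115 .138
cat > d.py <<'E'
from fit import *
a=get_image("scene");b=get_image("top");up=np.load("up.npy")
s=get_state();Rm=rot(s["ee_rot"]);T=s["position"];yaw=np.arctan2(Rm[1,1],Rm[0,1])
p=(T[0],T[1],yaw);z0=T[2]-.1615
def PE(dy,dz=0):
    y,o=.045,z0+dz
    return [((0,y+dy,o),(0,y+dy,o+.115)),((0,-y+dy,o),(0,-y+dy,o+.115)),((0,-y+dy,o+.115),(0,-.017+dy,o+.115)),((0,.017+dy,o+.115),(0,y+dy,o+.115)),((0,-y+dy,o),(0,y+dy,o))]
for n,im in(("scene",a),("top",b)):
    g=grad(im,.7)
    for k in(0,1,4):
        r=[score(im,g,[(W(p,[x])[0],W(p,[y])[0]) for x,y in PE(d,0)[k:k+1]]) for d in np.arange(-.006,.0061,.001)]
        print(n,k,np.round(r).astype(int))
out=[]
for im,bx,sc in((a,(255,130,320,225),6),(b,(265,180,345,240),5)):
    f=cv2.resize(im["frame"][bx[1]:bx[3],bx[0]:bx[2],::-1],None,fx=sc,fy=sc,interpolation=cv2.INTER_CUBIC)
    for x in PE(0):
        q=[tuple(int(v) for v in (proj(im,W(p,[k])[0])-bx[:2]+.5)*sc) for k in x];cv2.line(f,*q,(0,0,255),1)
    out.append(f)
hh=max(o.shape[0] for o in out)
cv2.imwrite("pics/n2.png",np.hstack([cv2.copyMakeBorder(o,0,hh-o.shape[0],0,0,0) for o in out]))
E
python3 d.py
```

```text
d [-0.9 -0.6  0.9] turn 0.04 tilt z [ 9.e-04 -1.e-04 -1.e+00] pos [ 0.4815 -0.0829  0.2124] F [ 0.1 -1.2 -3.2] M [ 0.   -0.02 -0.01] q6 -0.45 t 7.2 w 0.013381203647344655 69.27143096923828
scene 0 [ 43  52  65  82 103 126 149 171 192 208 220 225 223]
scene 1 [210 218 226 233 239 242 241 236 227 214 195 172 148]
scene 4 [242 241 241 241 241 241 241 241 241 241 241 241 241]
top 0 [127 132 141 153 170 187 201 211 215 212 202 186 166]
top 1 [103 104 106 107 109 110 111 111 111 109 107 105 104]
top 4 [108 107 107 107 106 107 108 109 110 112 114 116 117]
```

View pics/n2.png

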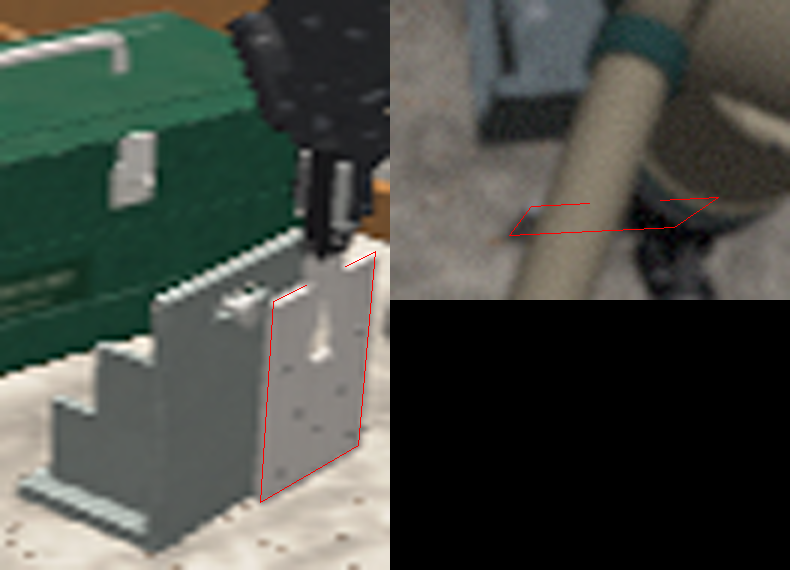

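The picture shows the plate's projected outline (red, (261..376, 252..500)) matching within about 1–2 mm, upright and in front of the stud, which sits at (240,300). Advancing.

>>> apply_moves:
  deltas: [8,0,8,0,0,8,0,16,0,0,8,0,24,0,0,8,0,31,0,0,8,0,36,0,0,8,0,39,0,0,8,0,39,0,0,8,0,39,0,0]

```text
clock: 7.97
position: [0.5199, -0.0784, 0.2116]
ee_rot: [-0.0, 0.657, 0.754, -0.0]
contact_force: [0.4, 0.3, -4.3]
width: 0.0132
gripper_force: 69.3
```

>>> apply_moves:
  deltas: [8,0,0.5,0,0,8,0,1,0,0,8,0,1.5,0,0,8,0,2,0,0,8,0,2,0,0]

```text
clock: 8.38
position: [0.522, -0.0782, 0.2119]
ee_rot: [0.0, 0.657, 0.754, 0.0]
contact_force: [0.1, -0.1, -3.3]
width: 0.0134
gripper_force: 69.3
```

>>> apply_moves:
  deltas: [8,0,0.5,0,0,8,0,1,0,0,8,0,1.5,0,0,8,0,2,0,0,8,0,2,0,0]

```text
clock: 8.8
position: [0.5241, -0.0779, 0.2119]
ee_rot: [0.0, 0.657, 0.754, 0.0]
contact_force: [0.5, -0.7, -3.4]
width: 0.0134
gripper_force: 69.3
```

>>> apply_moves:
  deltas: [8,0,0.5,0,0,8,0,1,0,0,8,0,1.5,0,0,8,0,2,0,0,8,0,2,0,0]

```text
clock: 9.22
position: [0.5259, -0.0776, 0.2118]
ee_rot: [-0.0, 0.657, 0.754, -0.0]
contact_force: [1.0, -0.2, -4.4]
width: 0.0135
gripper_force: 69.3
```

```bash
python3 go.py .4810 -.0839 .2115 .138
```

```text
d [ -0.  -45.3   0.3] turn -0.03 tilt z [-3.e-04 -2.e-04 -1.e+00] pos [ 0.5259 -0.0776  0.2118] F [ 1.  -0.2 -4.4] M [-0.08  0.06  0.03] q6 -0.41 t 9.2167 w 0.01350110441970431 69.31262612342834
```

>>> apply_moves:
  deltas: [8,0,0.5,0,0,8,0,1,0,0,8,0,1.5,0,0,8,0,1.5,0,0]

```text
clock: 9.55
position: [0.5276, -0.0775, 0.2119]
ee_rot: [0.0, 0.657, 0.754, -0.0]
contact_force: [-0.4, -0.6, -3.1]
width: 0.0133
gripper_force: 69.3
```

```bash
python3 go.py .4810 -.0839 .2115 .138
```

```text
d [  0.1 -47.    0.4] turn -0.03 tilt z [ 2.e-04 -3.e-04 -1.e+00] pos [ 0.5276 -0.0775  0.2119] F [-0.4 -0.6 -3.1] M [-0.15  0.08 -0.04] q6 -0.41 t 9.55 w 0.013271702612862736 69.30527687072754
```

A light sideways force suggests the head bevel is touching the -y side of the hole. I'll shift the plate -1 mm in y and continue.

>>> apply_moves:
  deltas: [8,-0.5,0,0,0,8,-1,0,0,0,8,-1,0,0,0,8,-1,0,0,0]

```text
clock: 9.88
position: [0.5276, -0.0783, 0.2119]
ee_rot: [0.0, 0.657, 0.754, 0.0]
contact_force: [0.2, 0.2, -3.3]
width: 0.0132
gripper_force: 69.3
```

```bash
python3 go.py .4810 -.0839 .2115 .138
```

```text
d [  0.8 -46.9   0.4] turn -0.03 tilt z [ 2.e-04  1.e-04 -1.e+00] pos [ 0.5276 -0.0783  0.2119] F [ 0.2  0.2 -3.3] M [-0.02 -0.01 -0.03] q6 -0.42 t 9.8833 w 0.013244079784908531 69.30113554000854
```

>>> apply_moves:
  deltas: [8,0,0.5,0,0,8,0,1,0,0,8,0,1.5,0,0,8,0,1.5,0,0]

```text
clock: 10.22
position: [0.5292, -0.0781, 0.2119]
ee_rot: [0.0, 0.657, 0.754, 0.0]
contact_force: [0.7, 0.6, -3.4]
width: 0.0131
gripper_force: 69.3
```

```bash
python3 go.py .4810 -.0839 .2115 .138
```

```text
d [  0.9 -48.5   0.4] turn -0.03 tilt z [ 2.e-04 -1.e-04 -1.e+00] pos [ 0.5292 -0.0781  0.2119] F [ 0.7  0.6 -3.4] M [-0.06  0.03  0.04] q6 -0.41 t 10.2167 w 0.013101299775317274 69.30107831954956
```

>>> apply_moves:
  deltas: [8,-0.5,0.5,0,0,8,-0.5,1,0,0,8,-0.5,1.5,0,0,8,-0.5,2,0,0,8,-0.5,2,0,0]

```text
clock: 10.63
position: [0.5313, -0.0784, 0.2119]
ee_rot: [0.0, 0.657, 0.754, 0.0]
contact_force: [-0.5, 0.3, -2.8]
width: 0.0132
gripper_force: 69.3
```

```bash
python3 go.py .4810 -.0839 .2115 .138
```

```text
d [  1.4 -50.5   0.4] turn -0.03 tilt z [ 2.e-04 -1.e-04 -1.e+00] pos [ 0.5313 -0.0784  0.2119] F [-0.5  0.3 -2.8] M [0.02 0.   0.02] q6 -0.41 t 10.6333 w 0.013243851799857839 69.30043816566467
```

>>> apply_moves:
  deltas: [8,0,0.5,0,0,8,0,1,0,0,8,0,1.5,0,0,8,0,2,0,0,8,0,2,0,0]

```text
clock: 11.05
position: [0.5332, -0.0781, 0.2118]
ee_rot: [0.0, 0.657, 0.754, 0.0]
contact_force: [-0.1, 0.0, -4.5]
width: 0.0133
gripper_force: 69.3
```

```bash
python3 go.py .4810 -.0839 .2115 .138
```

```text
d [  1.4 -52.5   0.3] turn -0.03 tilt z [ 1.e-04 -1.e-04 -1.e+00] pos [ 0.5332 -0.0781  0.2118] F [-0.1  0.  -4.5] M [-0.02 -0.06  0.  ] q6 -0.41 t 11.05 w 0.01327080778432543 69.30086016654968
```

>>> apply_moves:
  deltas: [8,0,0.5,0,0,8,0,1,0,0,8,0,1.5,0,0,8,0,2,0,0,8,0,2,0,0]

```text
clock: 11.47
position: [0.5352, -0.0778, 0.2118]
ee_rot: [0.0, 0.657, 0.754, 0.0]
contact_force: [0.5, 0.3, -3.9]
width: 0.0133
gripper_force: 69.3
```

```bash
python3 go.py .4810 -.0839 .2115 .138
```

```text
d [  1.4 -54.5   0.3] turn -0.03 tilt z [ 1.e-04 -1.e-04 -1.e+00] pos [ 0.5352 -0.0778  0.2118] F [ 0.5  0.3 -3.9] M [ 0.04 -0.01  0.06] q6 -0.41 t 11.4667 w 0.013317994355854998 69.30093169212341
```

>>> apply_moves:
  deltas: [8,0,0.5,0,0,8,0,1,0,0,8,0,1,0,0]

```text
clock: 11.72
position: [0.5362, -0.0777, 0.2119]
ee_rot: [0.0, 0.657, 0.754, 0.0]
contact_force: [0.4, 0.2, -3.5]
width: 0.0131
gripper_force: 69.3
```

```bash
python3 go.py .4810 -.0839 .2115 .138
```

```text
d [  1.4 -55.5   0.3] turn -0.03 tilt z [ 1.e-04 -1.e-04 -1.e+00] pos [ 0.5362 -0.0777  0.2119] F [ 0.4  0.2 -3.5] M [-0.01  0.04  0.02] q6 -0.41 t 11.7167 w 0.013137050983031624 69.30048108100891
```

>>> apply_moves:
  deltas: [8,0,0.5,0,0,8,0,1,0,0,8,0,1,0,0]

```text
clock: 11.97
position: [0.5372, -0.0776, 0.2119]
ee_rot: [0.0, 0.657, 0.754, 0.0]
contact_force: [0.2, 0.3, -3.7]
width: 0.0132
gripper_force: 69.3
```

```bash
python3 go.py .4810 -.0839 .2115 .138
```

```text
d [  1.4 -56.5   0.4] turn -0.03 tilt z [ 2.e-04 -1.e-04 -1.e+00] pos [ 0.5372 -0.0776  0.2119] F [ 0.2  0.3 -3.7] M [-0.05 -0.   -0.01] q6 -0.41 t 11.9667 w 0.013212730750237447 69.300137758255
```

>>> apply_moves:
  deltas: [8,0,0.5,0,0,8,0,0.7,0,0,8,0,0.7,0,0]

```text
clock: 12.22
position: [0.5377, -0.0775, 0.2119]
ee_rot: [-0.0, 0.657, 0.754, -0.0]
contact_force: [-0.5, 1.2, -3.3]
width: 0.0133
gripper_force: 69.3
```

```bash
python3 go.py .4810 -.0839 .2115 .138
```

```text
d [  1.4 -57.    0.4] turn -0.02 tilt z [-2.e-04 -1.e-04 -1.e+00] pos [ 0.5377 -0.0775  0.2119] F [-0.5  1.2 -3.3] M [-0.02  0.    0.02] q6 -0.41 t 12.2167 w 0.013335419367606379 69.31181788444519
```

>>> apply_moves:
  deltas: [8,0,0.4,0,0,8,0,0.7,0,0,8,0,0.7,0,0]

```text
clock: 12.47
position: [0.5379, -0.0774, 0.2118]
ee_rot: [-0.0, 0.657, 0.754, -0.001]
contact_force: [-1.2, 0.3, -1.9]
width: 0.0132
gripper_force: 69.5
```

```bash
python3 go.py .4810 -.0839 .2115 .138
```

```text
d [  1.4 -57.3   0.4] turn -0.02 tilt z [-1.2e-03 -3.0e-04 -1.0e+00] pos [ 0.5379 -0.0774  0.2118] F [-1.2  0.3 -1.9] M [-0.    0.43  0.06] q6 -0.41 t 12.4667 w 0.013203343013831898 69.47211384773254
```

>>> apply_moves:
  deltas: [8,0,0.4,0,0,8,0,0.7,0,0,8,0,0.7,0,0]

```text
clock: 12.72
position: [0.5382, -0.0774, 0.2118]
ee_rot: [-0.001, 0.657, 0.754, -0.001]
contact_force: [-3.9, -0.9, -0.1]
width: 0.0131
gripper_force: 69.7
```

```bash
python3 go.py .4810 -.0839 .2115 .138
```

```text
d [  1.4 -57.5   0.4] turn -0.01 tilt z [-2.2e-03 -4.0e-04 -1.0e+00] pos [ 0.5382 -0.0774  0.2118] F [-3.9 -0.9 -0.1] M [-0.1   0.91  0.16] q6 -0.41 t 12.7167 w 0.013125293039766955 69.66095924377441
```

Face contact felt. I'll back off about 1.7 mm, centre a bit more, then lower.

>>> apply_moves:
  deltas: [8,0,-1.5,0,0,8,0,-3.2,0,0,8,-0.4,-3.2,0,0,8,-0.4,-3.2,2,0,8,-0.4,-3.2,4,0,8,-0.4,-3.2,6,0,8,-0.4,-3.2,6,0,8,-0.4,-3.2,6,0]

```text
clock: 13.38
position: [0.536, -0.0781, 0.2056]
ee_rot: [-0.0, 0.657, 0.754, -0.0]
contact_force: [-0.5, 0.1, -3.9]
width: 0.0133
gripper_force: 69.3
```

```bash
python3 go.py .4810 -.0839 .2115 .138
```

```text
d [  1.7 -55.3  -5.9] turn -0.03 tilt z [-4.e-04  1.e-04 -1.e+00] pos [ 0.536  -0.0781  0.2056] F [-0.5  0.1 -3.9] M [ 0.05 -0.04  0.02] q6 -0.41 t 13.3833 w 0.013273590123704682 69.31836247444153
```

>>> apply_moves:
  deltas: [8,0,0,0.7,0,8,0,0,1.4,0,8,0,0,2,0,8,0,0,2,0]

```text
clock: 13.72
position: [0.536, -0.0781, 0.2037]
ee_rot: [-0.0, 0.657, 0.754, -0.0]
contact_force: [-0.4, 0.0, -4.4]
width: 0.0132
gripper_force: 69.3
```

```bash
python3 go.py .4810 -.0839 .2115 .138
```

```text
d [  1.8 -55.2  -7.8] turn -0.03 tilt z [-1.e-04 -0.e+00 -1.e+00] pos [ 0.536  -0.0781  0.2037] F [-0.4  0.  -4.4] M [0.   0.03 0.  ] q6 -0.41 t 13.7167 w 0.013230354817417711 69.31962490081787
```

Free so far (8 mm down). Next come the flanks, in 1 mm steps.

>>> apply_moves:
  deltas: [8,0,0,0.5,0,8,0,0,1,0,8,0,0,1,0]

```text
clock: 13.97
position: [0.5359, -0.0781, 0.2028]
ee_rot: [-0.0, 0.657, 0.754, -0.0]
contact_force: [0.3, 0.1, -4.4]
width: 0.0131
gripper_force: 69.3
```

```bash
python3 go.py .4810 -.0839 .2115 .138
```

```text
d [  1.8 -55.2  -8.7] turn -0.03 tilt z [-1.e-04 -1.e-04 -1.e+00] pos [ 0.5359 -0.0781  0.2028] F [ 0.3  0.1 -4.4] M [ 0.01 -0.05 -0.02] q6 -0.41 t 13.9667 w 0.013149794009411159 69.31795477867126
```

>>> apply_moves:
  deltas: [8,0,0,0.5,0,8,0,0,1,0,8,0,0,1,0]

```text
clock: 14.22
position: [0.5359, -0.0781, 0.2018]
ee_rot: [-0.0, 0.657, 0.754, -0.0]
contact_force: [-0.5, 0.4, -3.8]
width: 0.0132
gripper_force: 69.3
```

```bash
python3 go.py .4810 -.0839 .2115 .138
```

```text
d [  1.8 -55.2  -9.7] turn -0.03 tilt z [-2.e-04 -0.e+00 -1.e+00] pos [ 0.5359 -0.0781  0.2018] F [-0.5  0.4 -3.8] M [-0.04  0.04  0.03] q6 -0.41 t 14.2167 w 0.013199129590609508 69.31823372840881
```

>>> apply_moves:
  deltas: [8,0,0,0.5,0,8,0,0,1,0,8,0,0,1,0]

```text
clock: 14.47
position: [0.5359, -0.0781, 0.2007]
ee_rot: [-0.0, 0.657, 0.754, -0.0]
contact_force: [0.1, -0.1, -2.5]
width: 0.0133
gripper_force: 69.3
```

```bash
python3 go.py .4810 -.0839 .2115 .138
```

```text
d [  1.8 -55.2 -10.7] turn -0.03 tilt z [-2.e-04 -0.e+00 -1.e+00] pos [ 0.5359 -0.0781  0.2007] F [ 0.1 -0.1 -2.5] M [-0.02  0.01 -0.04] q6 -0.41 t 14.4667 w 0.013260183376050375 69.31747198104858
```

>>> apply_moves:
  deltas: [8,0,0,0.5,0,8,0,0,1,0,8,0,0,1,0]

```text
clock: 14.72
position: [0.5359, -0.0781, 0.1997]
ee_rot: [-0.0, 0.657, 0.754, -0.0]
contact_force: [-0.3, -0.1, -3.8]
width: 0.0134
gripper_force: 69.3
```

```bash
python3 go.py .4810 -.0839 .2115 .138
```

```text
d [  1.8 -55.2 -11.8] turn -0.03 tilt z [-2.e-04 -0.e+00 -1.e+00] pos [ 0.5359 -0.0781  0.1997] F [-0.3 -0.1 -3.8] M [-0.   -0.    0.04] q6 -0.41 t 14.7167 w 0.01338806102772778 69.31929588317871
```

>>> apply_moves:
  deltas: [8,0,0,0.7,0,8,0,0,1.4,0,8,0,0,2,0,8,0,0,2,0]

```text
clock: 15.05
position: [0.5359, -0.0781, 0.1977]
ee_rot: [-0.0, 0.657, 0.754, -0.0]
contact_force: [-0.8, 0.4, -3.9]
width: 0.0131
gripper_force: 69.3
```

```bash
python3 go.py .4810 -.0839 .2115 .138
```

```text
d [  1.8 -55.2 -13.8] turn -0.03 tilt z [-4.e-04 -0.e+00 -1.e+00] pos [ 0.5359 -0.0781  0.1977] F [-0.8  0.4 -3.9] M [0.04 0.01 0.02] q6 -0.41 t 15.05 w 0.013124123034796235 69.31934952735901
```

>>> apply_moves:
  deltas: [8,0,0,0.7,0,8,0,0,1.4,0,8,0,0,2,0,8,0,0,2,0]

```text
clock: 15.38
position: [0.5359, -0.0781, 0.1957]
ee_rot: [-0.0, 0.657, 0.754, -0.0]
contact_force: [0.3, 0.5, -4.2]
width: 0.0133
gripper_force: 69.3
```

```bash
python3 go.py .4810 -.0839 .2115 .138
```

```text
d [  1.8 -55.2 -15.8] turn -0.03 tilt z [-3.e-04 -0.e+00 -1.e+00] pos [ 0.5359 -0.0781  0.1957] F [ 0.3  0.5 -4.2] M [-0.02  0.04  0.02] q6 -0.41 t 15.3833 w 0.013281501860539793 69.31898474693298
```

>>> apply_moves:
  deltas: [8,0,0,0.7,0,8,0,0,1.4,0,8,0,0,2,0,8,0,0,2,0]

```text
clock: 15.72
position: [0.5359, -0.0781, 0.1937]
ee_rot: [-0.0, 0.657, 0.754, -0.0]
contact_force: [0.2, 0.9, -3.6]
width: 0.0136
gripper_force: 69.3
```

>>> apply_moves:
  deltas: [8,0,0,0.5,0,8,0,0,0.8,0,8,0,0,0.8,0]

```text
clock: 15.97
position: [0.5361, -0.0781, 0.1931]
ee_rot: [0.0, 0.657, 0.754, 0.0]
contact_force: [0.3, 0.8, -2.3]
width: 0.013
gripper_force: 69.3
```

```bash
python3 go.py .4810 -.0839 .2115 .138
```

```text
d [  1.8 -55.3 -18.4] turn -0.03 tilt z [ 2.e-04 -1.e-04 -1.e+00] pos [ 0.5361 -0.0781  0.1931] F [ 0.3  0.8 -2.3] M [-0.02  0.03  0.  ] q6 -0.41 t 15.9667 w 0.012969551246863997 69.32946681976318
```

>>> apply_moves:
  deltas: [8,0,0,0.4,0,8,0,0,0.8,0,8,0,0,0.8,0]

```text
clock: 16.22
position: [0.5361, -0.0781, 0.1929]
ee_rot: [0.0, 0.657, 0.754, 0.0]
contact_force: [-1.2, 0.7, 1.7]
width: 0.0128
gripper_force: 70.1
```

>>> apply_moves:
  deltas: [8,0,0,0.3,0,8,0,0,0.6,0,8,0,0,0.6,0]

```text
clock: 16.47
position: [0.5361, -0.0781, 0.1927]
ee_rot: [0.0, 0.657, 0.754, 0.0]
contact_force: [-0.9, 0.9, 5.3]
width: 0.0131
gripper_force: 70.7
```

```bash
python3 go.py .4810 -.0839 .2115 .138
```

```text
d [  1.8 -55.4 -18.9] turn -0.02 tilt z [ 9.e-04 -3.e-04 -1.e+00] pos [ 0.5361 -0.0781  0.1927] F [-0.9  0.9  5.3] M [ 0.1   0.42 -0.  ] q6 -0.41 t 16.4667 w 0.013147122333635216 70.6637191772461
```

>>> apply_moves:
  deltas: [8,0,0,0.3,0,8,0,0,0.6,0,8,0,0,0.9,0,8,0,0,0.9,0,8,0,0,0.9,0,8,0,0,0.9,0]

```text
clock: 16.97
position: [0.5362, -0.0782, 0.1925]
ee_rot: [0.001, 0.657, 0.754, 0.0]
contact_force: [-3.2, 1.3, 10.2]
width: 0.0129
gripper_force: 71.2
```

```bash
python3 go.py .4810 -.0839 .2115 .138
python3 - <<'E'
from h import *
save(get_image("scene"),"n3.png",(255,130,320,225),6)
E
```

```text
d [  1.9 -55.4 -19.1] turn -0.03 tilt z [ 1.5e-03 -6.0e-04 -1.0e+00] pos [ 0.5362 -0.0782  0.1925] F [-3.2  1.3 10.2] M [0.2  0.68 0.07] q6 -0.41 t 16.9667 w 0.012929392629015116 71.19081616401672
```

View pics/n3.png

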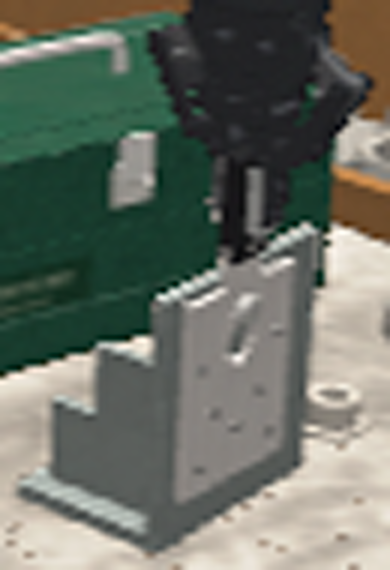

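The picture shows the plate flat on the upright with the stud head at the top of the slot (240,320), and about 13.5 N of press reached with the plate 19 mm down. Easing the press, then releasing.

>>> apply_moves:
  deltas: [8,0,0,-0.5,0,8,0,0,-1,0,8,0,0,-1,0,13,0,0,-1,0,16,0,0,-1,0,20,0,0,-1,0,26,0,0,-1,0,34,0,0,-1,0,40,0,0,-1,0,40,0,0,-1,0]
  squeeze: 20

```text
clock: 17.85
position: [0.536, -0.0781, 0.1915]
ee_rot: [-0.0, 0.657, 0.754, -0.0]
contact_force: [-0.3, 0.9, 0.3]
width: 0.0401
gripper_force: 0.0
```

>>> apply_moves:
  deltas: [40,0,0,0,0,40,0,0,-4,0,40,0,0,-12,0,40,0,0,-24,0,40,0,0,-40,0,40,0,0,-60,0,40,0,0,-80,0,40,0,0,-100,0,40,0,0,-110,0,40,0,0,-110,0,40,0,0,-110,0]

```text
clock: 18.77
position: [0.5361, -0.0781, 0.3021]
ee_rot: [0.0, 0.657, 0.754, 0.0]
contact_force: [-0.3, -0.3, -1.4]
width: 0.04
gripper_force: 0.0
```

```bash
python3 go.py .4810 -.0839 .2115 .138
python3 - <<'E'
from h import *
a=get_image("scene");b=get_image("top")
o=[cv2.resize(i["frame"][y0:y1,x0:x1,::-1],None,fx=4,fy=4,interpolation=cv2.INTER_CUBIC) for i,x0,y0,x1,y1 in((a,235,120,335,260),(b,265,175,360,250))]
h=o[0].shape[0];cv2.imwrite("pics/end.png",np.hstack([o[0],cv2.copyMakeBorder(o[1],0,h-o[1].shape[0],0,0,0)]))
E
```

```text
d [  1.9 -55.4  90.5] turn -0.03 tilt z [ 1.e-03 -3.e-04 -1.e+00] pos [ 0.5361 -0.0781  0.3021] F [-0.3 -0.3 -1.4] M [ 0.01  0.01 -0.04] q6 -0.41 t 18.7667 w 0.039958534754490356 0.0
```

View pics/end.png

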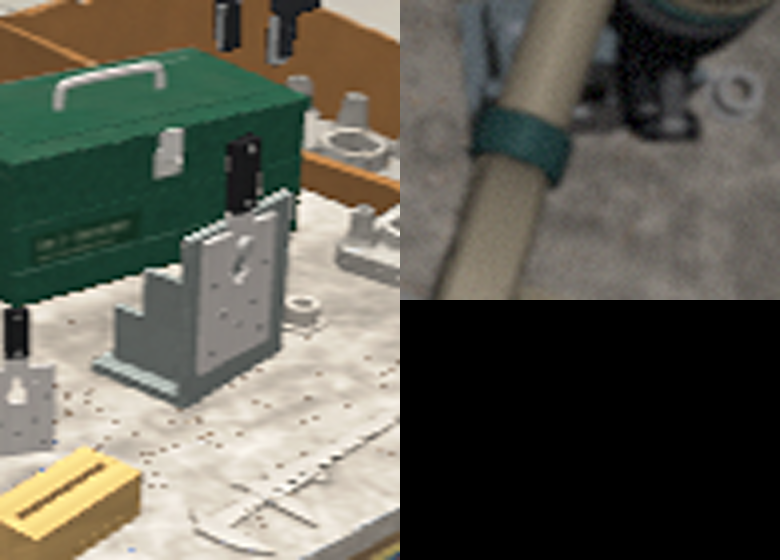

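The final picture shows the plate hanging upright on the stud (head at (240,258)). The gripper is clear above it and the flanged bush is undisturbed at (302,310). Handing in.

```bash
python3 -c "
from rig import sign_off
print(sign_off())"
```

```text
the job is handed in; nothing more can be done
None
```

The drilling template hangs upright on the headed stud, fully down after a press of about 13.5 N; the gripper is clear, no bystander was touched as far as I could tell, and the job was handed in at about 19 s.

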